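# Find and mark the balance point of a weighted tyre bar

### The job

Slide the steel bar along the stand's blunt knife edge, without lifting it off or pressing it hard, until it balances level on the edge by itself, clear of both rests. Then put the hanging clip astride the bar right over the edge to mark that point, and leave the bar balanced level with the clip sitting on it. Leave the other things on the bench where they are.

Things in the scene. Friction and masses are not known exactly. Their poses are not given: they have to be found in the camera images.
- stand: Steel balancing stand, fixed to the bench: base plate 80 x 250 x 12 mm, origin at its centre on the bench. x runs along the knife edge, y along the bar. Knife in the middle; a rest and two guide pins towards each end.
- edge (a point): Middle of the knife's top, 70 mm above the bench, axes as the stand's. The blade is 46 mm long (x), its blunt flat top 8 mm wide (y); bedded in rubber, it gives a little in tilt. A bar whose balance point is within about 3 mm of this point rights itself within 1.5 s of being let go and stays level; otherwise it lies on the edge and one rest, 0.073 rad off level.
- rest_left (a point): Top of the rest at y = +100 mm: an 8 mm cross rod on a plate, 63 mm above the bench, 7 mm lower than the edge, that catches the bar when it tips. At y = +80 mm stand two guide pins, 9 mm thick, 20 mm free between them, tops 94 mm above the bench, that keep the bar from turning aside.
- rest_right (a point): The same at y = -100 mm, its guide pins at y = -80 mm.
- bar_mid (a point): The bar: straight, square-ended steel, 320 mm long (y), 16 wide (x), 12 thick (z), flat across the edge between the guide pins. This is its very middle. 0.45 to 0.85 kg, often 0.65; lead in both ends in unknown amounts, so it balances up to 32 mm either side of its middle. Friction on the edge about 0.4 to 1.
- bar_left (a point): Middle of the bar's +y end face (8 mm to each side, 6 mm up and down). At the start the bar's middle is 50 mm to the +y side of the edge, so this end is tipped down onto rest_left and the bar has to be slid towards the stand's -y.
- bar_right (a point): Middle of the bar's -y end face, the raised end at the start.
- clip_tab (a point): The hanging clip, aluminium, 40 g, 47 mm high, standing on the bench: a channel open below with an upright tab on it, 10 mm thick (x), 20 wide (y), 34 high. This point is in the tab where it is gripped, 34 mm above the feet, 13 below the tab's top. The clip's y has to run along the bar, either way round.
- clip_seat (a point): Middle of the underside of the clip's deck, 25 mm below clip_tab, 9 mm above the feet; it lies on the bar's top when the clip sits on the bar. The channel is 26 mm long (y), 26 wide (x), 20 free between its 3 mm legs; the deck is 4 mm thick.
- tyre_lever: Bystander: flat steel tyre lever, 115 mm long, lying.
- bell: Bystander: chrome bicycle bell, dome 54 mm across, 37 mm high.
- cap_tin: Bystander: round black tin, 52 mm across, 26 mm high.
- pump_head: Bystander: plastic pump head, 60 mm long, 36 mm high.
- spoke_key: Bystander: brass spoke key, 44 mm across, 7 mm high.
- patch_box: Bystander: small cardboard box, 70 x 45 x 22 mm.
- cog: Bystander: steel ring cog, 68 mm across, 8 mm high.
Mind the look-alikes: they are no part of the job. There is more than one size of the part that bears clip_tab; the job needs the smallest.

How it is judged:
By the outcome, as a careful person would: the job done as asked, in the order asked, and still so for the second after the job is handed in, with the robot touching nothing.
It also fails if it takes over 72 s, if anything falls off the work surface, if the arm or the gripper's body presses on something with over 40 N, if the wrist force passes 120 N, or if a joint passes its speed limit or range.

### The arm

A 6-joint arm with a two-finger parallel gripper is mounted at the origin on the work surface. World frame = base frame: x ahead of the robot, y to its left, z up, the work surface at z = 0. Lengths are in m, angles in rad, forces in N, time in s.
With the tool pointing down it reaches from about 0.3 to 0.75 m from the base axis. Payload 8.5 kg.
Tool frame: the origin (TCP) lies midway between the tips of the shut fingers; the grasp point (between the pads) lies 19 mm behind it (tcp_to_grasp is the z of the grasp point in the tool frame, in m); z points along the fingers, y is the line along which they close (so a half turn about z gives the same grasp; the last joint's range is limited). The gripper opens to 85 mm and grips with 20 to 120 N. Pads are 22 mm wide; open, the fingers measure 114 mm over their backs; the gripper's body (76 mm by 85 mm) begins 54 mm behind the grasp point. The pads swing forward as they close: fully open they stand 13 mm farther back than shut.
Start: joints at [-1.449, 0.381, 1.297, -0, 1.464, -0.215], TCP at [0.182, -0.519, 0.231] pointing down, gripper open.
Joint ranges: [-3.11, 3.11], [-0.89, 2.33], [0.22, 2.48], [-1.42, 4.56], [0.17, 2.85], [-2.88, 2.88]. Speed limits (rad/s): [2.39, 2.39, 3.14, 3.14, 3.14, 3.14].

### API

Orientations are given as a unit quaternion [x, y, z, w].
In Python, from bench import sense, capture, sign_off, tcp_to_grasp gives the robot as it stands. The module is installed in compiled form; this text tells all that it offers.
- The arm moves only by the tool jog_arm, never from a script. Its argument "moves" is a list that holds one entry, the list of rows, each a list of 7 numbers: the shift along the tool's x, y, z as a fraction of full scale, then the turn, a rotation vector about the tool's x, y, z as a fraction of full scale, then the opening, from 0 (shut) to 1 (fully open). In form: [[[x, y, z, wx, wy, wz, jaw], ...]]. A call has 1 to 20 rows; each row shifts and turns the commanded pose from where the row before left it, along the tool's axes as they then stand; what a row does not reach is not made up. Full scale, the value 1, is 10 cm for a shift and 360 degrees for a turn. A row lasts 1/8 s, in which the tool goes at most 62.5 mm and 10.7 degrees, less where a joint would pass 70% of its speed; a pose out of reach is approached as far as the arm can. A call with a number of a shift or a turn outside -1 to 1 is refused whole. A call with a gripper value outside its range is refused whole. The fingers move at their own pace and stop on an object; "grip_force" is the grip in N (left out, the last holds). Time passes only in rows, so rows that do not move let the fingers close. It gives the time, the measured TCP pose, the force, the opening and the grip force at its end, in the units of the state.
- sense(): the state, without advancing time (a new reading comes with each control period).
- capture(name): name is "scene" or "top" or "wrist"; returns a dict with "img" (480x640x3 uint8, blue, green, red), "mtx" (3x3 intrinsics, pixels), "world_from_camera" (4x4, takes a point from camera to world coordinates). Camera axes: x right, y up, looking along -z (the intrinsics and any distortion apply to the point x, -y, -z); pixel columns grow to the right and rows downward; lengths in m; the calibration is good to about 2 mm. A picture is of the moment at which its call begins. There is no depth.
- sign_off(): hands the job in; it is judged then, once.
The state is a dict: "clock": time; "qpos": joint angles; "joint_vel": joint speeds; "tau": joint torques, N m; "position": TCP position; "ee_rot": TCP orientation; "contact_force": force on the tool from outside, world axes, zero at the start; "torque": the same for the moment, N m; "finger_gap": opening from 0.0 (shut) to 1.0 (fully open); "finger_force": force on a finger pad.
Only numpy, scipy, OpenCV 4.12 (cv2) and the standard library are available. Lean on these libraries where they do the work, as an engineer would, in place of code of your own. Each camera call takes 0.05 s, during which the arm holds its last target. There are 200 camera calls.

## Working session

There is one attempt and no reset: what is moved stays moved. The work goes in short steps, Python scripts to look and compute and a tool call to move; the robot and the scene stay as the last step left them, time stands still between calls to the robot, and variables do not carry over. Pictures are saved under pics/ and viewed, at most 12 in all, crops included, and the job is handed in when it is done.

Besides the shell and the picture viewer there is one more tool, called after ">>>" as a command line: name --argument value ..., lists and objects as JSON in quotes. jog_arm: Moves the arm, as the interface text tells. Shift numbers are shares of 10 cm and turn numbers shares of 360 degrees, none past 1 either way. Its arguments: {"type":"object","properties":{"moves":{"type":"array","items":{"type":"array","items":{"type":"array","items":{"type":"number"}}}},"grip_force":{"type":"number"}},"required":["moves"]}

```bash
mkdir -p pics; cat > h.py <<'E'
import numpy as np, cv2, pickle
from bench import sense, capture, sign_off, tcp_to_grasp
def cap(n,f):
    c=capture(n); cv2.imwrite(f'pics/{f}.png',c['img']); pickle.dump(c,open(f'pics/{f}.pkl','wb')); return c
def ld(f): return pickle.load(open(f'pics/{f}.pkl','rb'))
def ray(c,u,v):
    K=c['mtx']; T=c['world_from_camera']
    d=np.linalg.inv(K)@[u,v,1]; d=np.array([d[0],-d[1],-d[2]])
    return T[:3,3],T[:3,:3]@d
def atz(c,u,v,z):
    o,d=ray(c,u,v); return o+d*(z-o[2])/d[2]
def proj(c,p):
    T=c['world_from_camera']; q=T[:3,:3].T@(np.array(p)-T[:3,3]); q=np.array([q[0],-q[1],-q[2]]); r=c['mtx']@q; return r[:2]/r[2]
E
python3 - <<'E'
from h import *
c=cap('top','top0'); d=cap('scene','scene0')
print(c.keys(), sense(), tcp_to_grasp)
for k in (c,d): print(k['mtx'],k['world_from_camera'].round(3))
E
```

```text
dict_keys(['img', 'mtx', 'world_from_camera']) {'clock': 0.1, 'qpos': array([-1.44927307e+00,  3.81135945e-01,  1.29817962e+00,  2.35410039e-05,
        1.46361150e+00, -2.15306296e-01]), 'joint_vel': array([ 0.00070824, -0.00196627, -0.00295862, -0.00129888, -0.00036506,
       -0.00068354]), 'tau': array([ 4.35052250e-03, -4.49223840e+01, -2.31653434e+01, -1.86997449e-04,
        3.67514323e-03, -1.54235238e-05]), 'position': array([ 0.18173997, -0.51882004,  0.23077139]), 'ee_rot': array([ 9.85851713e-01,  1.67618481e-01,  4.29641456e-05, -6.65925355e-04]), 'contact_force': array([-0.03429553,  0.03864713,  0.68453173]), 'torque': array([-0.0045262 ,  0.02778821, -0.05825134]), 'finger_force': 0.0, 'finger_gap': 0.9947280787494066} -0.0187
[[474.66441218   0.         318.68731095]
 [  0.         474.66441218 235.70492987]
 [  0.           0.           1.        ]] [[-0.005  0.992 -0.129  0.426]
 [-1.    -0.004  0.002 -0.06 ]
 [ 0.002  0.129  0.992  1.009]
 [ 0.     0.     0.     1.   ]]
[[468.22927378   0.         315.16716423]
 [  0.         468.22927378 241.46508373]
 [  0.           0.           1.        ]] [[ 0.906 -0.266  0.328  0.885]
 [ 0.422  0.595 -0.684 -0.748]
 [-0.013  0.759  0.652  0.717]
 [ 0.     0.     0.     1.   ]]
```

View pics/top0.png

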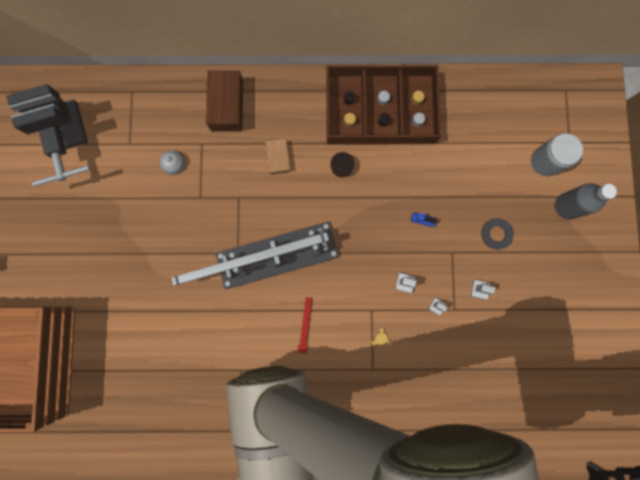

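View pics/scene0.png

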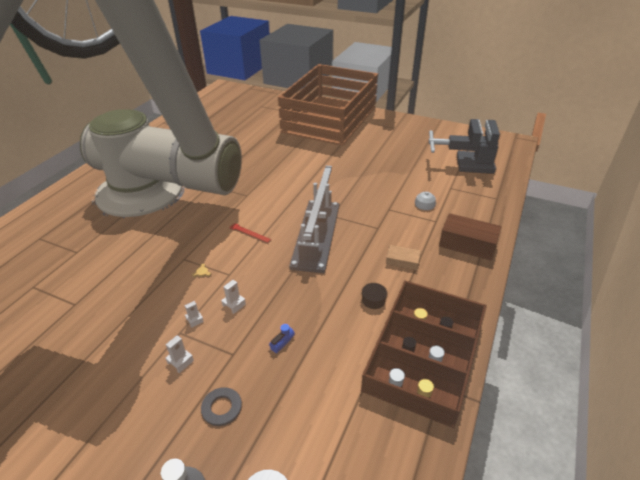

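Top view: the bar runs from (177,280), its low +y end, to (323,238). The clips are at (406,283), (438,306) and (483,289), and the middle one looks smallest. Next I'll enlarge both areas.

```bash
python3 - <<'E'
from h import *
c=ld('top0')['img']
a=cv2.resize(c[215:295,165:345],None,fx=4.4,fy=4.4,interpolation=cv2.INTER_CUBIC)
b=cv2.resize(c[265:325,390:500],None,fx=4,fy=4,interpolation=cv2.INTER_CUBIC)
o=np.zeros((a.shape[0]+b.shape[0],a.shape[1],3),np.uint8); o[:a.shape[0]]=a; o[a.shape[0]:,:b.shape[1]]=b
cv2.imwrite('pics/crop1.png',o); print(o.shape)
E
```

```text
(592, 792, 3)
```

View pics/crop1.png

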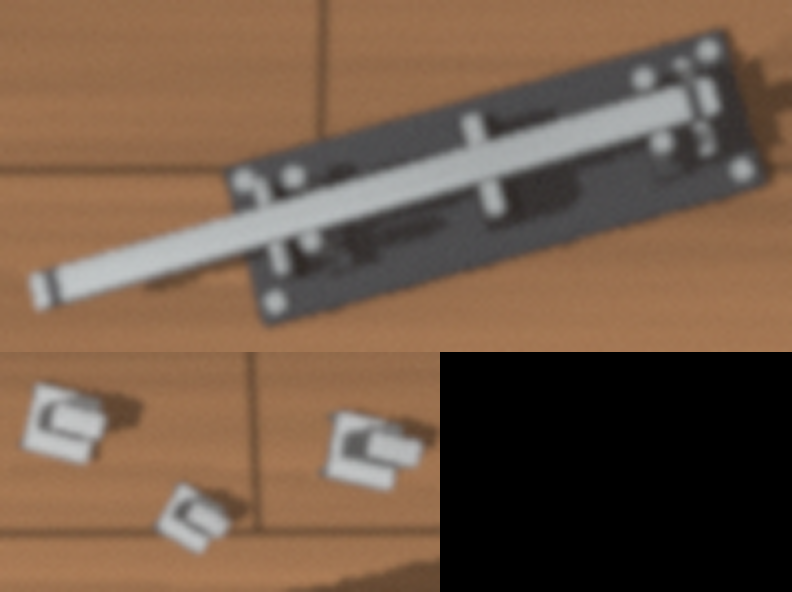

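The middle clip (around (438,306)) is the smallest. Plate corners, knife ends and bar ends are readable in the crop, so I'll convert them.

```bash
python3 - <<'E'
from h import *
c=ld('top0')
A=lambda x,y,z: atz(c,165+x/4.4-.4,215+y/4.4-.4,z)
B=lambda x,y,z: atz(c,390+x/4-.4,265+(y-352)/4-.4,z)
P=[A(*p,.012) for p in((222,175),(725,30),(768,182),(268,326))]
for p in P: print('corner',p.round(4))
print([np.linalg.norm(P[i]-P[(i+1)%4]).round(4) for i in range(4)])
ctr=sum(P)/4; yv=(P[0]+P[3]-P[1]-P[2])[:2]; yv/=np.linalg.norm(yv); xv=np.array([yv[1],-yv[0]])
print('ctr',ctr,'y dir',yv,'yaw',np.degrees(np.arctan2(*xv[::-1])))
k1=A(473,115,.07);k2=A(496,215,.07); print('knife',k1,k2,(k1+k2)/2,np.linalg.norm(k1-k2))
e1=A(37,292,.066);e2=A(695,100,.088)
print('bar ends',e1,e2,np.linalg.norm(e1-e2), [(yv@(e-ctr)[:2], xv@(e-ctr)[:2]) for e in(e1,e2)])
# clip deck/feet outline and tab top
for p,z in [((185,484),.013),((156,525),.013),((203,553),.013),((231,522),.047),((219,542),.047),((200,498),.047),((183,512),.047)]: print('clip',B(*p,z).round(4))
for p,z in [((35,382),.02),((23,448),.02),((338,410),.02),((325,473),.02)]: print('other',B(*p,z).round(4))
E
```

```text
corner [0.5169 0.1556 0.012 ]
corner [ 0.5861 -0.0857  0.012 ]
corner [ 0.5123 -0.1057  0.012 ]
corner [0.4449 0.1321 0.012 ]
[np.float64(0.251), np.float64(0.0764), np.float64(0.2472), np.float64(0.0757)]
ctr [0.51503821 0.02409204 0.012     ] y dir [-0.27413097  0.96169237] yaw 15.910232346836805
knife [0.53830681 0.03013216 0.07      ] [0.49296584 0.01943146 0.07      ] [0.51563633 0.02478181 0.07      ] 0.04658657195894495
bar ends [0.45957275 0.22577483 0.066     ] [ 0.54241892 -0.0701836   0.088     ] 0.30812154168641354 [(np.float64(0.2091616013813706), np.float64(0.0019467860888198998)), (np.float64(-0.09817007000864518), np.float64(0.00048794688189631103))]
clip [ 0.4244 -0.306   0.013 ]
clip [ 0.4034 -0.2902  0.013 ]
clip [ 0.3889 -0.314   0.013 ]
clip [ 0.4055 -0.32    0.047 ]
clip [ 0.3956 -0.3136  0.047 ]
clip [ 0.4175 -0.3049  0.047 ]
clip [ 0.4105 -0.2961  0.047 ]
other [ 0.4774 -0.2282  0.02  ]
other [ 0.4433 -0.221   0.02  ]
other [ 0.4621 -0.3852  0.02  ]
other [ 0.4297 -0.3769  0.02  ]
```

>>> jog_arm --moves '[[[0.35, -0.17, 0, 0, 0, 0, 1], [0.35, -0.17, 0, 0, 0, 0, 1], [0.35, -0.17, 0, 0, 0, 0, 1], [0.35, -0.17, 0, 0, 0, 0, 1], [0.35, -0.17, 0, 0, 0, 0, 1], [0.35, -0.17, 0, 0, 0, 0, 1], [0.35, -0.17, 0, 0, 0, 0, 1], [0.33, -0.16, 0, 0, 0, 0, 1], [0, 0, 0, 0, 0, -0.027, 0], [0, 0, 0, 0, 0, -0.027, 0], [0, 0, 0, 0, 0, -0.027, 0], [0, 0, 0, 0, 0, -0.027, 0], [0, 0, 0, 0, 0, -0.027, 0], [0, 0, 0, 0, 0, -0.027, 0], [0, 0, 0, 0, 0, -0.027, 0], [0, 0, 0, 0, 0, -0.027, 0], [0, 0, 0, 0, 0, -0.024, 0]]]'

```text
clock: 2.22
position: [0.3994, -0.2996, 0.231]
ee_rot: [0.602, 0.799, 0.0, -0.0]
contact_force: [-0.3, 0.5, 1.2]
finger_gap: -0.001
finger_force: 0.0
```

```bash
cat >> h.py <<'E'
from scipy.spatial.transform import Rotation as R
S0=np.array([.5152,.0245]); YV=np.array([-.274,.9617]); XV=np.array([.9617,.274])
def rep(target=None):
    s=sense(); p=s['position']; M=R.from_quat(s['ee_rot']).as_matrix()
    print('t',s['clock'],'p',p.round(4),'yaw',np.degrees(np.arctan2(M[1,0],M[0,0])).round(2),'zax',M[:,2].round(4),'f',s['contact_force'].round(2),'gap',round(s['finger_gap'],3),'stand xy',(XV@(p[:2]-S0)).round(4),(YV@(p[:2]-S0)).round(4))
    if target is not None: print('tool shift',((M.T@(np.array(target)-p))*10).round(3))
E
python3 - <<'E'
from h import *
w=cap('wrist','w0'); rep([.4504,.2509,.12])
print(w['world_from_camera'].round(3), proj(w,[.407,-.309,.0]))
E
```

```text
t 2.275 p [ 0.3994 -0.2997  0.231 ] yaw 106.32 zax [-5.e-04  6.e-04 -1.e+00] f [-0.55  0.44 -0.1 ] gap -0.003 stand xy -0.2002 -0.28
tool shift [5.14  2.036 1.113]
[[ 0.961 -0.264 -0.082  0.379]
 [ 0.276  0.917  0.288 -0.226]
 [-0.001 -0.299  0.954  0.375]
 [ 0.     0.     0.     1.   ]] [329.40842183 207.34965784]
```

View pics/w0.png

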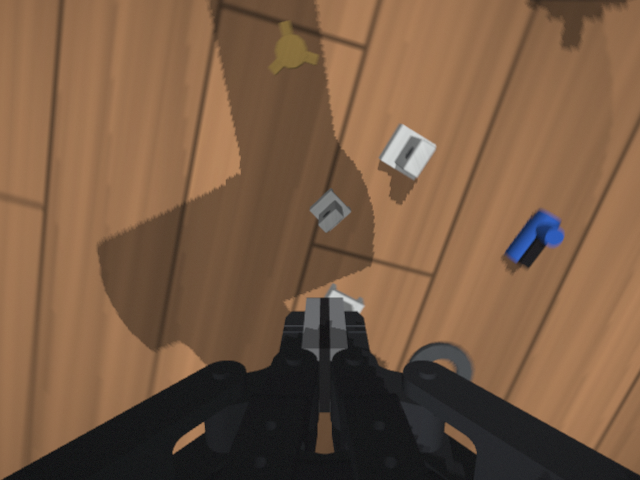

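The wrist view shows the small clip at about (330,211), matching the top-view estimate. The 0.40,-0.30 hover gives a good view of it. Next: move to the bar's low end.

>>> jog_arm --moves '[[[0.37, 0.145, 0, 0, 0, 0, 0], [0.37, 0.145, 0, 0, 0, 0, 0], [0.37, 0.145, 0, 0, 0, 0, 0], [0.37, 0.145, 0, 0, 0, 0, 0], [0.37, 0.145, 0, 0, 0, 0, 0], [0.37, 0.145, 0, 0, 0, 0, 0], [0.37, 0.145, 0, 0, 0, 0, 0], [0.37, 0.145, 0, 0, 0, 0, 0], [0.37, 0.145, 0, 0, 0, 0, 0], [0.37, 0.145, 0, 0, 0, 0, 0], [0.37, 0.145, 0, 0, 0, 0, 0], [0.37, 0.145, 0, 0, 0, 0, 0], [0.37, 0.145, 0.15, 0, 0, 0, 0], [0.33, 0.145, 0.3, 0, 0, 0, 0], [0, 0, 0.4, 0, 0, 0, 0], [0, 0, 0.4, 0, 0, 0, 0], [0, 0, 0.4, 0, 0, 0, 0], [0, 0, 0.14, 0, 0, 0, 0], [0, 0, 0, 0, 0, 0, 0]]]'

```text
clock: 4.65
position: [0.4559, 0.2499, 0.0523]
ee_rot: [0.604, 0.797, -0.0, -0.0]
contact_force: [-0.0, 0.3, -0.1]
finger_gap: 0.001
finger_force: 0.0
```

```bash
python3 - <<'E'
from h import *
rep([.4504,.2509,.05])
d=cap('scene','scene1'); w=cap('wrist','w1')
def pt(y,z,x=0): q=S0+YV*y+XV*x; return [q[0],q[1],z]
print(proj(d,pt(.2095,.0608)),proj(d,pt(-.11,.084)), proj(d,pt(-.11,.076)))
a=cv2.resize(d['img'][150:290,250:390],None,fx=4,fy=4,interpolation=cv2.INTER_CUBIC)
b=cv2.resize(w['img'],(240,180)); o=np.zeros((560,800,3),np.uint8); o[:,:560]=a; o[:180,560:]=b
cv2.imwrite('pics/c2.png',o)
E
```

```text
t 4.65 p [0.4559 0.2499 0.0523] yaw 105.64 zax [-9.e-04 -2.e-04 -1.e+00] f [-0.02  0.34 -0.14] gap 0.001 stand xy 0.0048 0.2331
tool shift [ 0.024 -0.05   0.023]
[327.50931999 167.31589758] [306.44241439 238.15420254] [306.53871019 241.05624533]
```

View pics/c2.png

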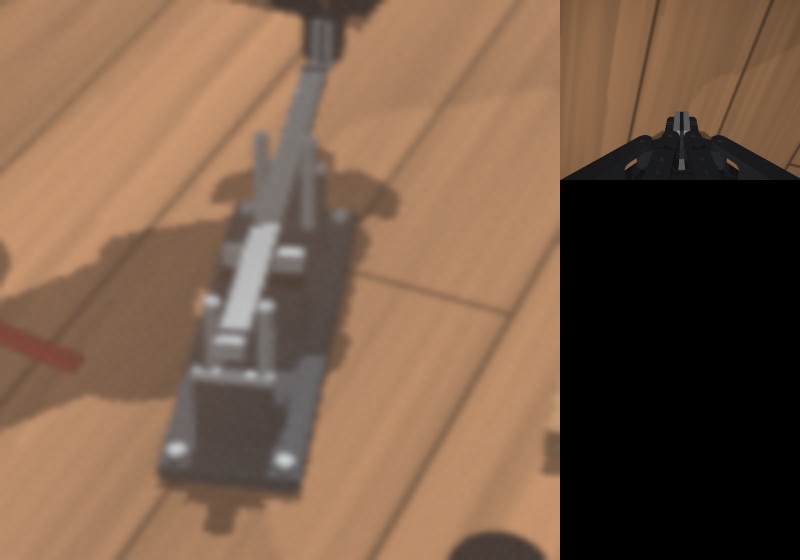

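>>> jog_arm --moves '[[[-0.04, -0.05, 0.02, 0, 0, 0, 0], [-0.04, 0, 0, 0, 0, 0, 0], [-0.04, 0, 0, 0, 0, 0, 0], [-0.04, 0, 0, 0, 0, 0, 0], [-0.04, 0, 0, 0, 0, 0, 0]]]'

```text
clock: 5.38
position: [0.4565, 0.2302, 0.0508]
ee_rot: [0.604, 0.797, 0.001, -0.001]
contact_force: [-3.0, 9.3, 3.7]
finger_gap: 0.002
finger_force: 4.6
```

>>> jog_arm --moves '[[[-0.03, 0, 0, 0, 0, 0, 0], [-0.03, 0, 0, 0, 0, 0, 0], [-0.03, 0, 0, 0, 0, 0, 0], [-0.01, 0, 0, 0, 0, 0, 0]]]'

```text
clock: 5.88
position: [0.4593, 0.2207, 0.0509]
ee_rot: [0.604, 0.797, 0.001, -0.0]
contact_force: [-3.2, 9.7, 5.2]
finger_gap: 0.0
finger_force: 4.7
```

```bash
cat >> h.py <<'E'
def pt(y,z,x=0): q=S0+YV*y+XV*x; return [q[0],q[1],z]
# tip template from scene1
def tip(n):
    d=cap('scene',n); r=ld('scene1')['img']
    T=r[225:241,301:314]; out=cv2.matchTemplate(d['img'][200:300,270:340],T,cv2.TM_CCOEFF_NORMED)
    _,m,_,(x,y)=cv2.minMaxLoc(out); 
    def sub(a,b,c): return .5*(a-c)/(a-2*b+c)
    if 0<x<out.shape[1]-1 and 0<y<out.shape[0]-1: x+=sub(out[y,x-1],out[y,x],out[y,x+1]); y+=sub(*[out[j,int(round(x))] for j in(y-1,y,y+1)])
    u,v=270+x-301+307.2,200+y-225+236.8
    print('tip',round(u,2),round(v,2),'score',round(m,2)); return u,v
def tilt(n,mid):  # mid: bar middle, stand y. compares tip row with the three states
    u,v=tip(n)
    d=ld(n)
    for nm,t in(('left down',.073),('level',0),('right down',-.073)):
        yr=mid-.16; z=.076+(-yr)*t; print(nm,proj(d,pt(yr,z)).round(2)+[.8,-1.4])
E
python3 - <<'E'
from h import *
rep(); tilt('s2',.05-.0205+.0)
E
```

```text
t 5.875 p [0.4593 0.2207 0.0509] yaw 105.67 zax [ 8.0e-04  2.5e-03 -1.0e+00] f [-3.23  9.75  5.21] gap 0.0 stand xy -0.0 0.204
tip 305.98 240.68 score 0.87
left down [305.51 242.56]
level [305.64 246.03]
right down [305.76 249.46]
```

>>> jog_arm --moves '[[[-0.02, 0, -0.002, 0, 0, 0, 0], [0.03, 0, 0, 0, 0, 0, 0], [0, 0, 0, 0, 0, 0, 0], [0, 0, 0, 0, 0, 0, 0], [0, 0, 0, 0, 0, 0, 0], [0, 0, 0, 0, 0, 0, 0]]]'

```text
clock: 6.68
position: [0.4589, 0.2206, 0.0505]
ee_rot: [0.604, 0.797, -0.0, -0.0]
contact_force: [0.9, 0.3, 0.4]
finger_gap: 0.004
finger_force: 0.0
```

```bash
python3 - <<'E'
from h import *
rep(); tilt('s3',.031)
E
```

```text
t 6.675 p [0.4589 0.2206 0.0505] yaw 105.69 zax [-1.e-04 -1.e-04 -1.e+00] f [0.88 0.26 0.41] gap 0.004 stand xy -0.0004 0.204
tip 305.75 242.41 score 0.85
left down [305.64 242.13]
level [305.76 245.56]
right down [305.89 248.95]
```

>>> jog_arm --moves '[[[-0.035, 0, 0, 0, 0, 0, 0], [-0.04, 0, -0.003, 0, 0, 0, 0], [0.03, 0, 0, 0, 0, 0, 0], [0, 0, 0, 0, 0, 0, 0], [0, 0, 0, 0, 0, 0, 0], [0, 0, 0, 0, 0, 0, 0], [0, 0, 0, 0, 0, 0, 0]]]'

```text
clock: 7.6
position: [0.4602, 0.2163, 0.0508]
ee_rot: [0.604, 0.797, -0.0, 0.0]
contact_force: [0.2, -0.9, -0.7]
finger_gap: -0.004
finger_force: 0.0
```

```bash
python3 - <<'E'
from h import *
rep(); tilt('s4',.0265)
E
```

```text
t 7.6 p [0.4602 0.2163 0.0508] yaw 105.7 zax [ 0. -0. -1.] f [ 0.17 -0.86 -0.68] gap -0.004 stand xy -0.0004 0.1996
tip 305.46 244.07 score 0.86
left down [305.25 243.43]
level [305.39 246.98]
right down [305.52 250.49]
```

>>> jog_arm --moves '[[[-0.035, 0, 0, 0, 0, 0, 0], [-0.04, 0, -0.003, 0, 0, 0, 0], [0.03, 0, 0, 0, 0, 0, 0], [0, 0, 0, 0, 0, 0, 0], [0, 0, 0, 0, 0, 0, 0], [0, 0, 0, 0, 0, 0, 0], [0, 0, 0, 0, 0, 0, 0]]]'

```text
clock: 8.52
position: [0.4613, 0.212, 0.0511]
ee_rot: [0.604, 0.797, -0.0, -0.0]
contact_force: [-0.3, 0.3, -0.0]
finger_gap: -0.0
finger_force: 0.0
```

```bash
python3 - <<'E'
from h import *
rep(); tilt('s5',.022)
E
```

```text
t 8.525 p [0.4613 0.212  0.0511] yaw 105.7 zax [-0. -0. -1.] f [-0.33  0.29 -0.03] gap -0.0 stand xy -0.0004 0.1951
tip 305.08 245.37 score 0.87
left down [304.86 244.74]
level [305.   248.42]
right down [305.14 252.05]
```

>>> jog_arm --moves '[[[-0.035, 0, 0, 0, 0, 0, 0], [-0.04, 0, -0.003, 0, 0, 0, 0], [0.03, 0, 0, 0, 0, 0, 0], [0, 0, 0, 0, 0, 0, 0], [0, 0, 0, 0, 0, 0, 0], [0, 0, 0, 0, 0, 0, 0], [0, 0, 0, 0, 0, 0, 0]]]'

```text
clock: 9.45
position: [0.4626, 0.2077, 0.0514]
ee_rot: [0.604, 0.797, 0.0, 0.0]
contact_force: [-0.7, -0.1, 0.9]
finger_gap: -0.0
finger_force: 0.0
```

```bash
python3 - <<'E'
from h import *
rep(); tilt('s6',.0175)
E
```

```text
t 9.45 p [0.4626 0.2077 0.0514] yaw 105.7 zax [ 0. -0. -1.] f [-0.74 -0.11  0.9 ] gap -0.0 stand xy -0.0004 0.1906
tip 304.92 246.62 score 0.88
left down [304.47 246.06]
level [304.62 249.86]
right down [304.76 253.61]
```

>>> jog_arm --moves '[[[-0.035, 0, 0, 0, 0, 0, 0], [-0.04, 0, -0.003, 0, 0, 0, 0], [0.03, 0, 0, 0, 0, 0, 0], [0, 0, 0, 0, 0, 0, 0], [0, 0, 0, 0, 0, 0, 0], [0, 0, 0, 0, 0, 0, 0], [0, 0, 0, 0, 0, 0, 0]]]'

```text
clock: 10.38
position: [0.4638, 0.2033, 0.0517]
ee_rot: [0.604, 0.797, -0.0, 0.0]
contact_force: [-0.1, 0.4, 0.2]
finger_gap: 0.001
finger_force: 0.0
```

```bash
python3 - <<'E'
from h import *
rep(); tilt('s7',.013)
E
```

```text
t 10.375 p [0.4638 0.2033 0.0517] yaw 105.7 zax [-0. -0. -1.] f [-0.12  0.41  0.23] gap 0.001 stand xy -0.0004 0.1861
tip 304.77 247.83 score 0.87
left down [304.07 247.39]
level [304.23 251.32]
right down [304.38 255.19]
```

>>> jog_arm --moves '[[[-0.035, 0, 0, 0, 0, 0, 0], [-0.04, 0, -0.003, 0, 0, 0, 0], [0.03, 0, 0, 0, 0, 0, 0], [0, 0, 0, 0, 0, 0, 0], [0, 0, 0, 0, 0, 0, 0], [0, 0, 0, 0, 0, 0, 0], [0, 0, 0, 0, 0, 0, 0]]]'

```text
clock: 11.3
position: [0.4651, 0.199, 0.052]
ee_rot: [0.604, 0.797, 0.0, 0.0]
contact_force: [-0.3, 0.1, -1.4]
finger_gap: 0.001
finger_force: 0.0
```

```bash
python3 - <<'E'
from h import *
rep(); tilt('s8',.0085)
E
```

```text
t 11.3 p [0.4651 0.199  0.052 ] yaw 105.69 zax [ 1.e-04 -0.e+00 -1.e+00] f [-0.33  0.08 -1.44] gap 0.001 stand xy -0.0004 0.1816
tip 304.35 249.53 score 0.87
left down [303.68 248.73]
level [303.84 252.78]
right down [304.   256.77]
```

>>> jog_arm --moves '[[[-0.035, 0, 0, 0, 0, 0, 0], [-0.04, 0, -0.003, 0, 0, 0, 0], [0.03, 0, 0, 0, 0, 0, 0], [0, 0, 0, 0, 0, 0, 0], [0, 0, 0, 0, 0, 0, 0], [0, 0, 0, 0, 0, 0, 0], [0, 0, 0, 0, 0, 0, 0]]]'

```text
clock: 12.22
position: [0.4662, 0.1947, 0.0523]
ee_rot: [0.604, 0.797, -0.0, 0.0]
contact_force: [-0.1, -0.6, -0.3]
finger_gap: 0.002
finger_force: 0.0
```

```bash
python3 - <<'E'
from h import *
rep(); tilt('s9',.004)
E
```

```text
t 12.225 p [0.4662 0.1947 0.0523] yaw 105.7 zax [-0.e+00 -1.e-04 -1.e+00] f [-0.12 -0.62 -0.27] gap 0.002 stand xy -0.0005 0.1771
tip 304.15 250.81 score 0.89
left down [303.27 250.08]
level [303.45 254.25]
right down [303.62 258.37]
```

>>> jog_arm --moves '[[[-0.035, 0, 0, 0, 0, 0, 0], [-0.04, 0, -0.003, 0, 0, 0, 0], [0.03, 0, 0, 0, 0, 0, 0], [0, 0, 0, 0, 0, 0, 0], [0, 0, 0, 0, 0, 0, 0], [0, 0, 0, 0, 0, 0, 0], [0, 0, 0, 0, 0, 0, 0]]]'

```text
clock: 13.15
position: [0.4674, 0.1903, 0.0526]
ee_rot: [0.604, 0.797, -0.0, -0.0]
contact_force: [0.1, -0.1, 0.4]
finger_gap: 0.005
finger_force: 0.0
```

```bash
python3 - <<'E'
from h import *
rep(); tilt('s10',-.0005)
E
```

```text
t 13.15 p [0.4674 0.1903 0.0526] yaw 105.69 zax [-0. -0. -1.] f [ 0.08 -0.11  0.45] gap 0.005 stand xy -0.0005 0.1726
tip 303.93 252.18 score 0.89
left down [302.87 251.44]
level [303.05 255.74]
right down [303.23 259.97]
```

>>> jog_arm --moves '[[[-0.035, 0, 0, 0, 0, 0, 0], [-0.04, 0, -0.003, 0, 0, 0, 0], [0.03, 0, 0, 0, 0, 0, 0], [0, 0, 0, 0, 0, 0, 0], [0, 0, 0, 0, 0, 0, 0], [0, 0, 0, 0, 0, 0, 0], [0, 0, 0, 0, 0, 0, 0]]]'

```text
clock: 14.08
position: [0.4687, 0.186, 0.0529]
ee_rot: [0.604, 0.797, 0.0, -0.0]
contact_force: [0.1, -0.7, 0.1]
finger_gap: -0.003
finger_force: 0.0
```

```bash
python3 - <<'E'
from h import *
rep(); tilt('s11',-.005)
E
```

```text
t 14.075 p [0.4687 0.186  0.0529] yaw 105.69 zax [-0.  0. -1.] f [ 0.11 -0.73  0.06] gap -0.003 stand xy -0.0005 0.1681
tip 303.61 256.98 score 0.89
left down [302.46 252.81]
level [302.65 257.23]
right down [302.84 261.59]
```

Tip has jumped close to the level row. I'll retract fully, let it settle and recheck.

>>> jog_arm --moves '[[[0.1, 0, 0, 0, 0, 0, 0], [0, 0, 0, 0, 0, 0, 0], [0, 0, 0, 0, 0, 0, 0], [0, 0, 0, 0, 0, 0, 0], [0, 0, 0, 0, 0, 0, 0], [0, 0, 0, 0, 0, 0, 0], [0, 0, 0, 0, 0, 0, 0], [0, 0, 0, 0, 0, 0, 0]]]'

```text
clock: 15.12
position: [0.466, 0.1956, 0.0529]
ee_rot: [0.604, 0.797, -0.0, -0.0]
contact_force: [-0.4, 0.3, -0.3]
finger_gap: 0.0
finger_force: 0.0
```

```bash
python3 - <<'E'
from h import *
rep(); tilt('s12',-.005)
d=ld('s12')
a=cv2.resize(d['img'][150:290,250:390],None,fx=4,fy=4,interpolation=cv2.INTER_CUBIC)
cv2.imwrite('pics/c3.png',a)
E
```

```text
t 15.125 p [0.466  0.1956 0.0529] yaw 105.7 zax [-0. -0. -1.] f [-0.38  0.29 -0.35] gap 0.0 stand xy -0.0005 0.1781
tip 303.58 255.67 score 0.91
left down [302.46 252.81]
level [302.65 257.23]
right down [302.84 261.59]
```

View pics/c3.png

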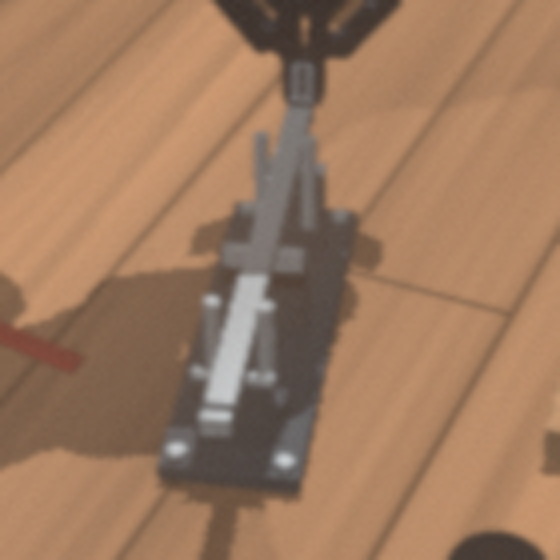

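The right end is clear of the rest, but the tip row (255.7) says it's slightly left-low, so it may still be rocking. I'll wait and remeasure.

>>> jog_arm --moves '[[[0, 0, 0, 0, 0, 0, 0], [0, 0, 0, 0, 0, 0, 0]]]'

```text
clock: 15.42
position: [0.4659, 0.1957, 0.0529]
ee_rot: [0.604, 0.797, -0.0, -0.0]
contact_force: [0.0, -0.6, -0.9]
finger_gap: 0.0
finger_force: 0.0
```

```bash
python3 - <<'E'
from h import *
tip('s13')
E
```

```text
tip 303.52 256.64 score 0.89
```

>>> jog_arm --moves '[[[0, 0, 0, 0, 0, 0, 0], [0, 0, 0, 0, 0, 0, 0]]]'

```text
clock: 15.72
position: [0.466, 0.1956, 0.0529]
ee_rot: [0.604, 0.797, -0.0, -0.0]
contact_force: [0.5, -0.2, -0.5]
finger_gap: -0.002
finger_force: 0.0
```

```bash
python3 - <<'E'
from h import *
tip('s14')
E
```

```text
tip 303.59 255.7 score 0.91
```

>>> jog_arm --moves '[[[0, 0, 0, 0, 0, 0, 0], [0, 0, 0, 0, 0, 0, 0], [0, 0, 0, 0, 0, 0, 0], [0, 0, 0, 0, 0, 0, 0], [0, 0, 0, 0, 0, 0, 0], [0, 0, 0, 0, 0, 0, 0]]]'

```text
clock: 16.52
position: [0.466, 0.1956, 0.0529]
ee_rot: [0.604, 0.797, 0.0, -0.0]
contact_force: [-0.5, -0.3, -0.4]
finger_gap: 0.003
finger_force: 0.0
```

```bash
python3 - <<'E'
from h import *
for i in range(5): tip('s15_%d'%i)
d=ld('s15_0')['img']; a=d[235:265,288:318]; p=ld('s10')['img'][235:265,288:318]
o=np.hstack([cv2.resize(k,(390,390),interpolation=cv2.INTER_CUBIC) for k in(p,a)]); cv2.imwrite('pics/c4.png',o)
E
```

```text
tip 303.63 255.98 score 0.91
tip 303.67 256.11 score 0.9
tip 303.7 255.91 score 0.89
tip 303.73 255.92 score 0.89
tip 303.73 255.93 score 0.89
```

View pics/c4.png

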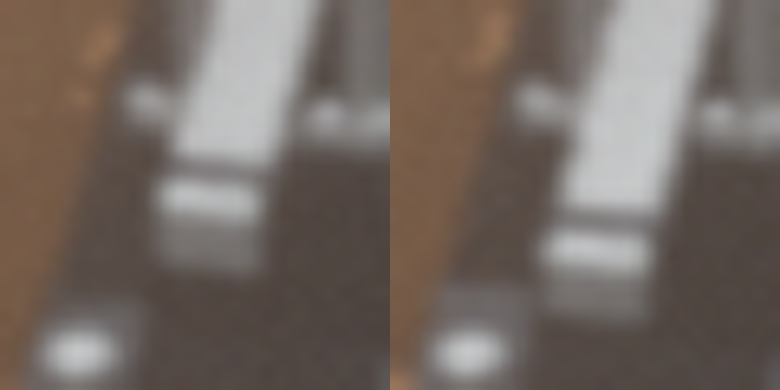

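Settled but about 0.03 rad left-low, so the balance point is still slightly to the left. I'll nudge it 2 mm more.

>>> jog_arm --moves '[[[-0.06, 0, 0, 0, 0, 0, 0], [-0.05, 0, 0, 0, 0, 0, 0], [-0.02, 0, 0, 0, 0, 0, 0], [-0.02, 0, 0, 0, 0, 0, 0], [0.05, 0, 0, 0, 0, 0, 0], [0.1, 0, 0, 0, 0, 0, 0], [0, 0, 0, 0, 0, 0, 0], [0, 0, 0, 0, 0, 0, 0], [0, 0, 0, 0, 0, 0, 0], [0, 0, 0, 0, 0, 0, 0], [0, 0, 0, 0, 0, 0, 0], [0, 0, 0, 0, 0, 0, 0], [0, 0, 0, 0, 0, 0, 0], [0, 0, 0, 0, 0, 0, 0]]]'

```text
clock: 18.52
position: [0.466, 0.1956, 0.0529]
ee_rot: [0.604, 0.797, 0.0, 0.0]
contact_force: [0.3, -0.2, -0.6]
finger_gap: -0.002
finger_force: 0.0
```

```bash
python3 - <<'E'
from h import *
rep(); tilt('s16',-.007)
for i in range(3): tip('s17_%d'%i)
E
```

```text
t 18.525 p [0.466  0.1956 0.0529] yaw 105.7 zax [ 0. -0. -1.] f [ 0.29 -0.21 -0.57] gap -0.002 stand xy -0.0005 0.1781
tip 303.47 258.77 score 0.89
left down [302.28 253.42]
level [302.47 257.9 ]
right down [302.67 262.31]
tip 303.51 258.72 score 0.88
tip 303.51 258.63 score 0.88
tip 303.49 258.51 score 0.87
```

Level now: tip at 258.65 against about 258.6 expected. Next I'll locate the clip from the earlier wrist picture.

```bash
python3 - <<'E'
from h import *
d=ld('w0')['img'][180:245,295:365]
cv2.imwrite('pics/c5.png',cv2.resize(d,None,fx=8,fy=8,interpolation=cv2.INTER_CUBIC))
E
```

```text
(no output)
```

View pics/c5.png

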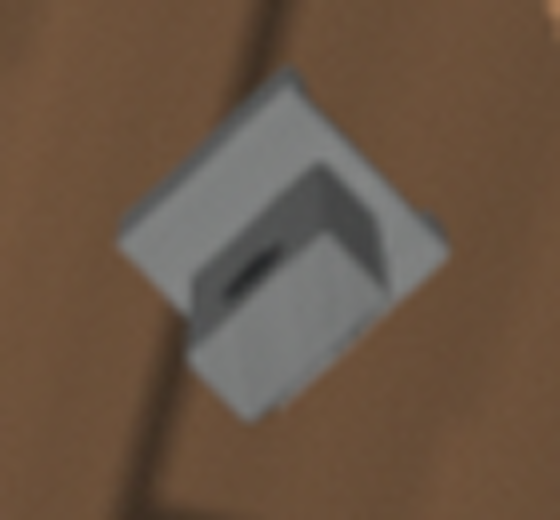

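```bash
python3 - <<'E'
from h import *
c=ld('w0'); B=lambda x,y,z: atz(c,295+x/8-.45,180+y/8-.45,z)
t=[B(*p,.047) for p in((322,237),(388,292),(252,420),(188,355))]
k=[B(*p,.013) for p in((290,85),(448,250),(120,242))]
print(np.round(t,4)); print('tab ctr',np.mean(t,0)); l=t[0]-t[3]+t[1]-t[2]; print(np.degrees(np.arctan2(l[1],l[0])), [np.linalg.norm(t[i]-t[(i+1)%4]).round(4) for i in range(4)])
print('deck ctr',(k[1]+k[2])/2, [np.linalg.norm(k[0]-k[i]).round(4) for i in(1,2)]); l=k[0]-k[2]; print(np.degrees(np.arctan2(l[1],l[0])))
l=k[1]-k[0];print(np.degrees(np.arctan2(l[1],l[0]))+90)
rep()
E
```

```text
[[ 0.408  -0.2989  0.047 ]
 [ 0.416  -0.3024  0.047 ]
 [ 0.4066 -0.3191  0.047 ]
 [ 0.3985 -0.3143  0.047 ]]
tab ctr [ 0.40724833 -0.30866617  0.047     ]
59.454594730965894 [np.float64(0.0087), np.float64(0.0191), np.float64(0.0094), np.float64(0.0181)]
deck ctr [ 0.40731079 -0.30852596  0.013     ] [np.float64(0.0254), np.float64(0.0256)]
59.20787874942002
59.612939599580066
t 18.725 p [0.4659 0.1957 0.0529] yaw 105.7 zax [ 0.  0. -1.] f [0.28 0.03 0.29] gap -0.001 stand xy -0.0005 0.1781
```

>>> jog_arm --moves '[[[0.3, 0, 0, 0, 0, 0, 0], [0, 0, -0.4, 0, 0, 0, 0], [0, 0, -0.4, 0, 0, 0, 0], [0, 0, -0.4, 0, 0, 0, 0], [0, 0, -0.35, 0, 0, 0, 0], [-0.385, -0.15, 0, 0, 0, 0, 0.4], [-0.385, -0.15, 0, 0, 0, 0, 0.4], [-0.385, -0.15, 0, 0, 0, 0, 0.4], [-0.385, -0.15, 0, 0, 0, 0, 0.4], [-0.385, -0.15, 0, 0, 0, 0, 0.4], [-0.385, -0.15, 0, 0, 0, 0, 0.4], [-0.385, -0.15, 0, 0, 0, 0, 0.4], [-0.385, -0.15, 0, 0, 0, 0, 0.4], [-0.385, -0.15, 0, 0, 0, 0, 0.4], [-0.385, -0.15, 0, 0, 0, 0, 0.4], [-0.385, -0.15, 0, 0, 0, 0, 0.4], [-0.385, -0.15, 0, 0, 0, 0, 0.4], [-0.385, -0.15, 0, 0, 0, 0, 0.4]]]'

```text
clock: 20.98
position: [0.4052, -0.3114, 0.2079]
ee_rot: [0.604, 0.797, 0.0, -0.0]
contact_force: [-0.2, 0.1, -0.5]
finger_gap: 0.402
finger_force: 0.0
```

>>> jog_arm --moves '[[[0, 0, 0, 0, 0, 0.0257, 0.4], [0, 0, 0, 0, 0, 0.0257, 0.4], [0, 0, 0, 0, 0, 0.0257, 0.4], [0, 0, 0, 0, 0, 0.0257, 0.4], [0, 0, 0, 0, 0, 0.0257, 0.4], [0, 0, 0, 0, 0, 0, 0.4]]]'

```text
clock: 21.72
position: [0.4055, -0.31, 0.2079]
ee_rot: [0.868, 0.496, -0.0, -0.0]
contact_force: [-0.4, -0.5, -0.7]
finger_gap: 0.4
finger_force: 0.0
```

```bash
python3 - <<'E'
from h import *
rep([.4073,-.3086,.017]); tip('s20'); tip('s21')
E
```

```text
t 21.725 p [ 0.4055 -0.31    0.2079] yaw 59.52 zax [-1.e-04  1.e-04 -1.e+00] f [-0.39 -0.5  -0.65] gap 0.4 stand xy -0.1972 -0.2916
tool shift [0.021 0.009 1.909]
tip 303.36 258.34 score 0.89
tip 303.36 258.33 score 0.89
```

>>> jog_arm --grip_force 30 --moves '[[[0.02, 0.01, 0.35, 0, 0, 0, 0.4], [0, 0, 0.35, 0, 0, 0, 0.4], [0, 0, 0.35, 0, 0, 0, 0.4], [0, 0, 0.35, 0, 0, 0, 0.4], [0, 0, 0.25, 0, 0, 0, 0.4], [0, 0, 0.15, 0, 0, 0, 0.4], [0, 0, 0.1, 0, 0, 0, 0.4], [0, 0, 0, 0, 0, 0, 0.4], [0, 0, 0, 0, 0, 0, 0.2], [0, 0, 0, 0, 0, 0, 0], [0, 0, 0, 0, 0, 0, 0], [0, 0, 0, 0, 0, 0, 0]]]'

```text
clock: 23.32
position: [0.4076, -0.3091, 0.0186]
ee_rot: [0.868, 0.496, 0.0, 0.001]
contact_force: [-0.9, 0.1, 7.1]
finger_gap: 0.112
finger_force: 33.7
```

```bash
python3 - <<'E'
from h import *
rep()
E
```

```text
t 23.325 p [ 0.4076 -0.3091  0.0186] yaw 59.44 zax [ 9.e-04 -1.e-03 -1.e+00] f [-0.94  0.06  7.07] gap 0.112 stand xy -0.1948 -0.2914
```

>>> jog_arm --moves '[[[0, 0, -0.1, 0, 0, 0, 0], [0, 0, -0.3, 0, 0, 0, 0], [0, 0, -0.4, 0, 0, 0, 0], [0, 0, -0.4, 0, 0, 0, 0], [0, 0, -0.4, 0, 0, 0, 0], [0, 0, 0, 0, 0, -0.0258, 0], [0, 0, 0, 0, 0, -0.0258, 0], [0, 0, 0, 0, 0, -0.0258, 0], [0, 0, 0, 0, 0, -0.0258, 0], [0, 0, 0, 0, 0, -0.0258, 0]]]'

```text
clock: 24.58
position: [0.4072, -0.3086, 0.1784]
ee_rot: [0.601, 0.8, 0.0, -0.0]
contact_force: [0.5, -0.8, -0.0]
finger_gap: 0.113
finger_force: 32.8
```

```bash
python3 - <<'E'
from h import *
rep([.5152,.0245,.15]); c=cap('top','top1'); w=cap('wrist','w2')
a=cv2.resize(c['img'][222:287,210:345],None,fx=5,fy=5,interpolation=cv2.INTER_CUBIC)
b=cv2.resize(w['img'][200:420,180:460],None,fx=1,fy=1); o=np.zeros((325+220,675,3),np.uint8);o[:325]=a;o[325:,:280]=b
cv2.imwrite('pics/c6.png',o)
E
```

```text
t 24.575 p [ 0.4072 -0.3086  0.1784] yaw 106.19 zax [-0.e+00  1.e-04 -1.e+00] f [ 0.51 -0.85 -0.04] gap 0.113 stand xy -0.1951 -0.2908
tool shift [2.898 1.966 0.284]
```

View pics/c6.png

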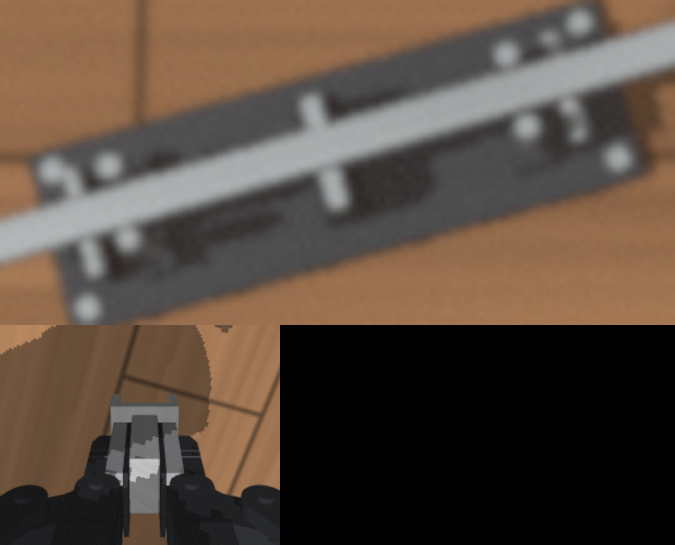

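The clip hangs straight in the fingers. The bar crosses the knife at about (323,147) in the crop. I'll fit the bar's centre line with sampled cross profiles.

```bash
python3 - <<'E'
from h import *
c=ld('top1'); g=cv2.cvtColor(c['img'],cv2.COLOR_BGR2GRAY).astype(np.float32)
xs=np.arange(-.018,.018,.00025)
def prof(y,z=.082,xr=xs):
    q=np.array([proj(c,pt(y,z,x)) for x in xr],np.float32); return cv2.remap(g,q[:,0:1].copy(),q[:,1:2].copy(),cv2.INTER_LINEAR).ravel()
r=[]
for y in np.r_[-.06:-.02:.005,.02:.065:.005]:
    p=prof(y); b=p>(p.max()+np.median(np.r_[p[:12],p[-12:]]))/2; i=np.where(b)[0]; r.append((y,xs[i[0]],xs[i[-1]]))
r=np.array(r); m=(r[:,1]+r[:,2])/2; f=np.polyfit(r[:,0],m,1); print('width',(r[:,2]-r[:,1]).round(4)); print('mid',m.round(4)); print('fit slope,off',f, 'bar yaw',105.9-np.degrees(f[0]))
A=lambda x,y,z: atz(c,210+x/5-.4,222+y/5-.4,z)
k=[A(310,93,.07),A(340,210,.07)]; k=(k[0]+k[1])/2; print('knife',k,XV@(k[:2]-S0),YV@(k[:2]-S0))
for z in (.1,.012):
  pass
# pins tops z=.094
q=[A(507,52,.094),A(527,126,.094),A(108,165,.094),A(126,238,.094)]
for a in q: print('pin',(XV@(a[:2]-S0)).round(4),(YV@(a[:2]-S0)).round(4))
E
```

```text
width [0.0158 0.0155 0.016  0.0155 0.0155 0.0168 0.0165 0.0163 0.016  0.0155
 0.0158 0.0163 0.016  0.0158 0.016  0.0165 0.0163]
mid [0.0021 0.0023 0.0023 0.002  0.002  0.0021 0.002  0.0019 0.0018 0.0018
 0.0016 0.0016 0.0015 0.0016 0.0015 0.0015 0.0014]
fit slope,off [-0.00617735  0.00182344] bar yaw 106.25393624577355
knife [0.51604016 0.02501317 0.07      ] 0.0009485901943484624 0.00026330910622957904
pin 0.0158 -0.0796
pin -0.0142 -0.079
pin 0.0164 0.0807
pin -0.0128 0.0813
```

>>> jog_arm --moves '[[[0.322, 0.22, 0, 0, 0, 0, 0], [0.322, 0.22, 0, 0, 0, 0, 0], [0.322, 0.22, 0, 0, 0, 0, 0], [0.322, 0.22, 0, 0, 0, 0, 0], [0.322, 0.22, 0, 0, 0, 0, 0], [0.322, 0.22, 0, 0, 0, 0, 0], [0.322, 0.22, 0, 0, 0, 0, 0], [0.322, 0.22, 0, 0, 0, 0, 0], [0.322, 0.22, 0, 0, 0, 0, 0], [0, 0, 0.3, 0, 0, 0, 0], [0, 0, 0.2, 0, 0, 0, 0], [0, 0, 0.2, 0, 0, 0, 0], [0, 0, 0, 0, 0, 0, 0], [0, 0, 0, 0, 0, 0, 0]]]'

```text
clock: 26.42
position: [0.5189, 0.024, 0.1088]
ee_rot: [0.603, 0.798, 0.0, 0.0]
contact_force: [0.3, -0.1, -0.5]
finger_gap: 0.114
finger_force: 32.8
```

```bash
python3 - <<'E'
from h import *
rep([.5168,.0255,.0916]); w=cap('wrist','w3'); tip('s22'); s=cap('scene','s23')
a=cv2.resize(w['img'][200:400,230:410],None,fx=3,fy=3,interpolation=cv2.INTER_CUBIC)
b=cv2.resize(s['img'][150:270,275:340],None,fx=4,fy=4,interpolation=cv2.INTER_CUBIC)
o=np.zeros((600,800,3),np.uint8);o[:,:540]=a;o[:480,540:]=b
cv2.imwrite('pics/c7.png',o)
for z in(.082,): print([(proj(w,pt(y,z,x))-[230,200])*3 for y in(.03,.06) for x in(-.0062,.0098)])
E
```

```text
t 26.425 p [0.5189 0.024  0.1088] yaw 105.79 zax [ 1.1e-03 -1.0e-04 -1.0e+00] f [ 0.31 -0.13 -0.46] gap 0.114 stand xy 0.0035 -0.0015
tool shift [ 0.02  -0.017  0.172]
tip 303.35 258.84 score 0.79
[array([211.36461777,  57.3138605 ]), array([326.21768635,  57.15524712]), array([ 207.21488642, -162.38316301]), array([ 328.27398491, -162.55273541])]
```

View pics/c7.png

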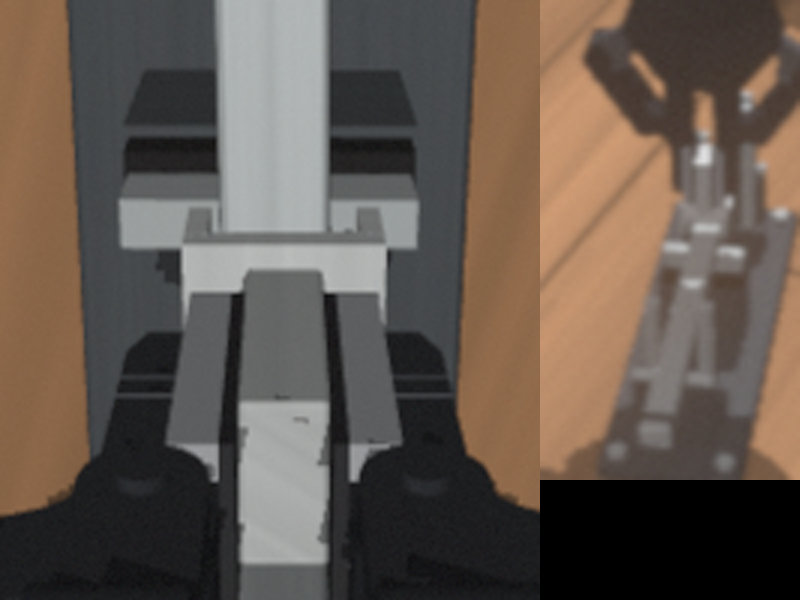

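Wrist view: deck front edge spans (183–386, 245), bar edges are at about 222–327, and the knife's flat top covers rows 198–247. I'll turn these into relative offsets.

```bash
python3 - <<'E'
from h import *
w=ld('w3')
def s(u,v,z): p=atz(w,230+u/3-.33,200+v/3-.33,z)[:2]-S0; return np.round([XV@p,YV@p],4)
print('knife',s(120,198,.07),s(120,247,.07),s(418,198,.07),s(418,247,.07))
print('bar',s(217,60,.082),s(330,60,.082),s(220,200,.082),s(327,200,.082))
print('deck top front',s(183,245,.1038),s(386,245,.1038))
print('tab top',s(240,400,.1378),s(328,400,.1378),s(240,565,.1378),s(328,565,.1378))
E
```

```text
knife [-0.0216  0.0046] [-0.0219 -0.0036] [0.0245 0.0045] [ 0.0247 -0.0037]
bar [-0.0056  0.0298] [0.0102 0.0297] [-0.0055  0.0089] [0.01   0.0088]
deck top front [-0.0091  0.0112] [0.0167 0.0112]
tab top [-0.0008  0.0086] [0.0082 0.0086] [-0.001  -0.0113] [ 0.0084 -0.0113]
```

>>> jog_arm --moves '[[[0.02, -0.016, 0, 0, 0, 0, 0], [0, 0, 0, 0, 0, 0, 0], [0, 0, 0.05, 0, 0, 0, 0], [0, 0, 0.05, 0, 0, 0, 0], [0, 0, 0.03, 0, 0, 0, 0], [0, 0, 0.02, 0, 0, 0, 0], [0, 0, 0.01, 0, 0, 0, 0], [0, 0, 0, 0, 0, 0, 0]]]'

```text
clock: 27.58
position: [0.5165, 0.0256, 0.0919]
ee_rot: [0.603, 0.798, -0.0, -0.0]
contact_force: [-0.9, 0.1, -0.5]
finger_gap: 0.112
finger_force: 32.8
```

```bash
python3 - <<'E'
from h import *
rep([.5168,.0255,.0916]); tip('s24')
E
```

```text
t 27.575 p [0.5165 0.0256 0.0919] yaw 105.88 zax [-0.  0. -1.] f [-0.87  0.12 -0.49] gap 0.112 stand xy 0.0015 0.0007
tool shift [-0.001  0.003  0.003]
tip 303.35 258.76 score 0.78
```

>>> jog_arm --moves '[[[0, 0, 0.006, 0, 0, 0, 0], [0, 0, 0, 0, 0, 0, 0]]]'

```text
clock: 27.88
position: [0.5166, 0.0255, 0.0915]
ee_rot: [0.603, 0.798, 0.0, 0.0]
contact_force: [-0.7, 0.4, 1.8]
finger_gap: 0.11
finger_force: 33.1
```

>>> jog_arm --moves '[[[0, 0, 0.005, 0, 0, 0, 0], [0, 0, 0, 0, 0, 0, 0]]]'

```text
clock: 28.12
position: [0.5167, 0.0255, 0.0915]
ee_rot: [0.603, 0.798, 0.0, 0.0]
contact_force: [-1.9, 0.5, 7.3]
finger_gap: 0.113
finger_force: 33.9
```

Seated (light contact of 7 N). I'll back off slightly, release and rise straight up.

>>> jog_arm --moves '[[[0, 0, -0.005, 0, 0, 0, 0], [0, 0, 0, 0, 0, 0, 0.2], [0, 0, 0, 0, 0, 0, 0.35], [0, 0, 0, 0, 0, 0, 0.35], [0, 0, -0.1, 0, 0, 0, 0.35], [0, 0, -0.3, 0, 0, 0, 0.35], [0, 0, -0.4, 0, 0, 0, 0.35], [0, 0, -0.4, 0, 0, 0, 0.35], [0, 0, 0, 0, 0, 0, 0.35], [0, 0, 0, 0, 0, 0, 0.35], [0, 0, 0, 0, 0, 0, 0.35], [0, 0, 0, 0, 0, 0, 0.35], [0, 0, 0, 0, 0, 0, 0.35], [0, 0, 0, 0, 0, 0, 0.35], [0, 0, 0, 0, 0, 0, 0.35], [0, 0, 0, 0, 0, 0, 0.35]]]'

```text
clock: 30.12
position: [0.5165, 0.0255, 0.2114]
ee_rot: [0.603, 0.798, 0.0, 0.0]
contact_force: [-0.5, -1.0, -0.1]
finger_gap: 0.353
finger_force: 0.0
```

```bash
python3 - <<'E'
from h import *
rep(); tip('s25'); tip('s26'); s=ld('s26'); w=cap('wrist','w4')
a=cv2.resize(s['img'][150:290,250:350],None,fx=4,fy=4,interpolation=cv2.INTER_CUBIC)
b=cv2.resize(w['img'][160:360,230:410],None,fx=2.2,fy=2.2,interpolation=cv2.INTER_CUBIC)
o=np.zeros((560,800,3),np.uint8);o[:,:400]=a;o[:440,400:796]=b
cv2.imwrite('pics/c8.png',o)
E
```

```text
t 30.125 p [0.5165 0.0255 0.2114] yaw 105.88 zax [ 1.e-04 -0.e+00 -1.e+00] f [-0.54 -0.97 -0.09] gap 0.353 stand xy 0.0015 0.0007
tip 308.34 238.76 score 0.83
tip 308.33 238.77 score 0.83
```

View pics/c8.png

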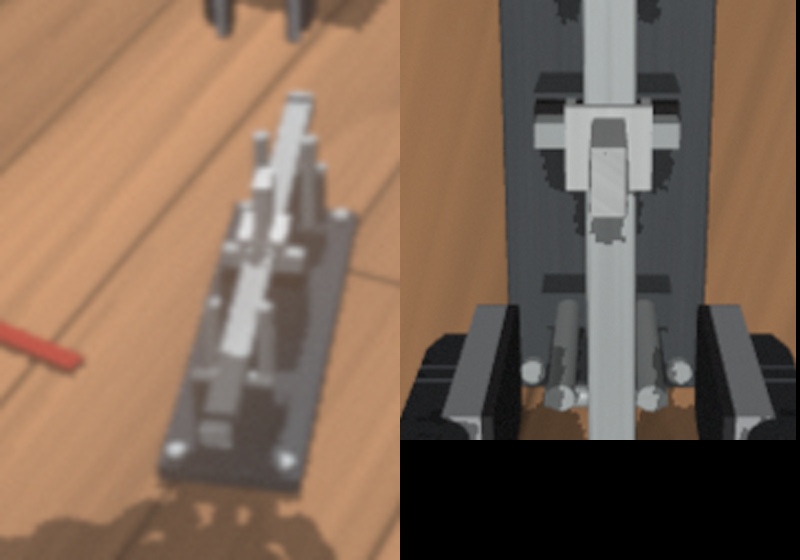

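The clip sits astride the bar and the near end stays at about the level row (258); the template match was fooled by the arm's shadow. I'll move the arm clear, remeasure, and check the clip against the edge.

>>> jog_arm --moves '[[[0, -0.3, -0.3, 0, 0, 0, 0.35], [-0.35, -0.2, 0, 0, 0, 0, 0.35], [-0.35, -0.2, 0, 0, 0, 0, 0.35], [-0.35, -0.2, 0, 0, 0, 0, 0.35], [-0.35, -0.2, 0, 0, 0, 0, 0.35], [-0.35, -0.2, 0, 0, 0, 0, 0.35], [-0.35, -0.2, 0, 0, 0, 0, 0.35], [-0.35, -0.2, 0, 0, 0, 0, 0.35], [0, 0, 0, 0, 0, 0, 0.35], [0, 0, 0, 0, 0, 0, 0.35], [0, 0, 0, 0, 0, 0, 0.35], [0, 0, 0, 0, 0, 0, 0.35]]]'

```text
clock: 31.78
position: [0.4202, -0.2559, 0.2414]
ee_rot: [0.602, 0.798, 0.0, 0.0]
contact_force: [-0.0, -0.2, 0.6]
finger_gap: 0.35
finger_force: 0.0
```

```bash
python3 - <<'E'
from h import *
w=ld('w4')
def s(u,v,z): p=atz(w,230+(u-400)/2.2-.3,160+v/2.2-.3,z)[:2]-S0; return np.round([XV@p,YV@p],4)
print('knife',s(540,122,.07),s(540,149,.07),'deck',s(565,107,.086),s(652,107,.086),s(565,190,.086),s(652,190,.086),'bar',s(583,60,.082),s(636,60,.082))
rep()
for i in range(3): tip('s27_%d'%i)
a=ld('s17_2')['img']; b=ld('s27_2')['img']
for nm,(r0,r1,c0,c1) in {'near':(246,264,296,311),'far':(166,184,315,333)}.items():
    o=cv2.matchTemplate(b[r0-12:r1+12,c0-12:c1+12],a[r0:r1,c0:c1],cv2.TM_CCOEFF_NORMED); print(nm,cv2.minMaxLoc(o)[1],np.array(cv2.minMaxLoc(o)[3])-12)
E
```

```text
knife [-0.0199  0.0048] [-0.0201 -0.0041] deck [-0.0111  0.0135] [0.0148 0.0135] [-0.0115 -0.0126] [ 0.0151 -0.0125] bar [-0.0058  0.0269] [0.01   0.0269]
t 31.775 p [ 0.4202 -0.2559  0.2414] yaw 105.95 zax [ 1.e-04 -1.e-04 -1.e+00] f [-0.02 -0.15  0.59] gap 0.35 stand xy -0.1682 -0.2436
tip 303.35 258.31 score 0.89
tip 303.35 258.32 score 0.89
tip 303.36 258.32 score 0.89
near 0.986043393611908 [0 0]
far 0.37573397159576416 [ 10 -12]
```

```bash
python3 - <<'E'
from h import *
d=ld('s27_2')
for t in(.03,0,-.03): print(t,proj(d,pt(.1525,.082-.1525*t)).round(2),proj(d,pt(-.1675,.082+.1675*t)).round(2),proj(d,pt(-.1675,.07+.1675*t)).round(2))
g=cv2.cvtColor(d['img'],cv2.COLOR_BGR2GRAY)
print(g[166:184,322:328].mean(1).round(0)); print(g[244:266,301:306].mean(1).round(0))
E
```

```text
0.03 [324.41 173.54] [301.45 255.42] [301.65 259.83]
0 [324.41 171.99] [301.53 257.27] [301.73 261.65]
-0.03 [324.41 170.43] [301.61 259.11] [301.8  263.46]
[154. 158. 161. 162. 162. 162. 170. 178. 153. 156. 189. 194. 192. 192.
 189. 184. 183. 188.]
[174. 171. 174. 179. 183. 188. 196. 199. 189. 149. 138. 177. 199. 179.
 139. 123. 119. 109.  90.  84.  83.  83.]
```

Both ends match the level prediction (far top edge row about 172, near end face rows about 257.5–261.5), and the clip's centre is within 0.2 mm of the edge's middle. I'll hand it in.

```bash
python3 -c "
from h import *
print(sign_off())"
```

```text
the job is handed in; nothing more can be done
None
```

The bar is balanced level on the knife edge, clear of both rests, with the smallest clip astride it right over the edge; the job was handed in at about 32 s, and no verdict came back.

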